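# Clear jammed test cartridges out of the magazine

### The arm

A 6-joint arm with a two-finger parallel gripper is mounted at the origin on a cart in front of the work surface, level with it; the furniture and walls round the work are solid. World frame = base frame: x ahead of the robot, y to its left, z up, the work surface at z = 0. Lengths are in m, angles in rad, forces in N, time in s.
With the tool pointing down it reaches from about 0.4 to 0.925 m from the base axis. Payload 3.4 kg.
Tool frame: the origin (TCP) lies on the centre line of the jaws, within the pads' length; the fingertips stand 19 mm ahead of it and the grasp point (between the pads) is the TCP (r.nose_length is the distance from the TCP to the fingertips, in m); z points along the fingers, y is the line along which they close (so a half turn about z gives the same grasp; the last joint's range is limited). The gripper opens to 85 mm and grips with 20 to 120 N. Pads are 22 mm wide; open, the fingers measure 114 mm over their backs; the gripper's body (76 mm by 85 mm) begins 54 mm behind the grasp point. The pads swing forward as they close: fully open they stand 13 mm farther back than shut.
Start: joints at [1.062, 0.307, 1.506, -0, 1.328, -0.073], TCP at [0.242, 0.521, 0.25] pointing down, gripper open.
Joint ranges: [-3.12, 3.12], [-1.05, 2.28], [0.14, 2.33], [-1.42, 4.57], [0.1, 2.73], [-2.68, 2.68]. Speed limits (rad/s): [2.57, 2.57, 3.14, 3.14, 3.14, 3.14].

### API

Orientations are given as a unit quaternion [x, y, z, w].
In Python, from rig import r gives the robot as it stands. The module is installed in compiled form; this text tells all that it offers.
- The arm moves only by the shell command python3 -m crank 'ROWS'. ROWS is JSON, a list that holds one entry, the list of rows, each a list of 5 numbers: the closure, from -1 (fully open) to 1 (shut), then the shift along the tool's x, y, z in units of 250 mm (1.0 is 250 mm), then the turn about the tool's z in units of 180 degrees (1.0 is 180 degrees). In form: [[[hand, x, y, z, yaw], ...]]. A call has 1 to 8 rows; each row is the pose to reach, as a shift and turn from the pose commanded when the call began, along the tool's axes at that moment, turning the shorter way round; what a row does not reach only later rows make up. A row lasts 1/8 s, in which the tool goes at most 62.5 mm and 10.7 degrees, less where a joint would pass 70% of its speed; a pose out of reach is approached as far as the arm can. A call with a number of a shift or a turn outside -1 to 1 is refused whole. A call with a gripper value outside its range is refused whole. The fingers move at their own pace and stop on an object; the grip force is fixed at half the most. Time passes only in rows, so rows that repeat a pose let the fingers close. It gives the time, the measured TCP pose, the force, the opening and the grip force at its end, in the units of the state.
- r.get_state(): the state, without advancing time (a new reading comes with each control period).
- r.get_image(name): name is "scene" or "top"; returns the picture (480x640x3 uint8, red, green, blue); there is no depth.
- r.calibration(name): a dict with "fx", "fy", "cx", "cy" (pixels), "R" (3x3) and "t" (3): a world point X has camera coordinates R X + t. Camera axes: x right, y down, z forward; pixel columns grow to the right and rows downward; lengths in m; the calibration is good to about 2 mm. A picture is of the moment at which its call begins. calibration takes no time and is no camera call.
- r.close_job(): hands the job in; it is judged then, once.
Trained networks look in the newest picture that a camera, given by its name, has taken for a name from the list of things; names that differ only in an ending like _2 or _b are one class to them, and where a whole thing is asked for, a point or a joint stands for the part that bears it (a point fixed in the world has none). Each returns a list of dicts, best first, with "p" (0 to 1); they miss things now and then, are a little off and sometimes report something else, mostly with a low value. They report only what shows in the picture. A call takes as long as a camera call. They do not tell look-alikes from the thing itself.
- r.spot_in(camera, thing): "rect" ([left, top, right, bottom] in pixels, round what is visible of it).
- r.regions_of(camera, thing): "mask" (480x640 bool, what is visible of it) and "rect" ([left, top, right, bottom] in pixels, round what is visible of it).
- r.mark_of(camera, thing): "point" ([row, column] in pixels: a listed point, or the origin of a listed thing).
The state is a dict: "time": time; "joints": joint angles; "joint_velocities": joint speeds; "tau": joint torques, N m; "position": TCP position; "ee_rot": TCP orientation; "force": force on the tool from outside, world axes, zero at the start; "torque": the same for the moment, N m; "gripper_width": finger opening in m; "grip_force": force on a finger pad.
Only numpy, scipy, OpenCV 4.12 (cv2) and the standard library are available. Lean on these libraries where they do the work, as an engineer would, in place of code of your own. Each camera call takes 0.05 s, during which the arm holds its last target. There are 200 camera calls.

### The job

Spent test cartridges are jammed in the bores of the cartridge magazine. First lift its blue guard plate off the exit side and lean it at a slant against the bar of the plate rest, standing on the rest's base; then, with the ejector rod, push every jammed cartridge from the rear right out of its bore onto the exit shelf (do not touch cartridges with the gripper while they are still in the magazine). Finally lay the rod back in its cradle the way it lay and put all the cartridges into the yellow bin, without knocking the standing roll of tape about.

Things in the scene. Friction and masses are not known exactly. Their poses are not given: they have to be found in the camera images.
- magazine: Fixed magazine: grey/white block 224 (x) x 60 (y) x 86 (z) mm; origin: centre of its underside. Four square bores, 27.5 wide, 28 high, run through it along y, centre lines at x = -78, -26, 26, 78, z = 59.5; rear mouths at y = -30, exits at y = +30. A 12 mm slot in each bore's roof shows if a cartridge is inside; a spring shoe in it presses down with about 4 N: pushing one along takes 4 to 10 N.
- shelf (a point): Point on the magazine's exit shelf, at its x = 0, y = 80, z = 46 mm, axes as the magazine's. The shelf continues the bore floors (z = 46) level from y = 30 to 131 and ends in a lip 6 mm high. Two blue guide posts (17 x 10 mm, 34 high, centres x = +-103.5, y = 47.5) hold the guard plate in the 12.5 mm gap between them and the exit face.
- plate: Guard plate: loose blue slab with white lines, 204 (x) x 8 (y) x 110 (z) mm, about 0.2 kg. Origin: middle of its lower edge; z points to its upper edge. It starts upright on the exit shelf behind the guide posts, shutting the bores' exits, upper edge 156 mm above the worktop (70 mm above the block); it comes out straight upward, 34 mm to clear the posts.
- rest: Fixed plate rest. Dark base 8 mm high, x = -56 to 16, 214 mm wide along y, with a front lip (x = -56 to -50, 16 high) and a black cross bar along y on two posts: bar centre x = 6, z = 65 mm, radius 6, 184 long. Origin: on the worktop before the posts. -x is its front (turned away from the robot): there the plate's lower edge stands on the base between lip and posts, its upper part back against the bar.
- rod: Loose ejector rod, 205 mm long along its x axis, about 0.22 kg. Square black handle 24 x 24 mm from x = -60 to 30 with two yellow bands; steel shank, diameter 16, from x = 30 to the blunt tip at x = 145. Origin: on the axis, at the place to grip. It starts lying level in its cradle, axis 26 mm above the worktop.
- rod_tip (a point): Centre of the blunt end face of the ejector rod.
- cradle: Fixed aluminium cradle of the rod. Origin: on the worktop below where the rod's origin lies; x points to the rod's tip. Saddles: x = -59 to -41 for the handle (floor z = 14, 34 mm between walls that reach z = 26), x = 106 to 124 for the shank (floor z = 18, 26 mm between walls that reach z = 30). Between them only a strip 14 wide and 6 high.
- cradle_tip (a point): Where the rod's tip lies when it rests in the cradle.
- bin: Loose yellow open bin, 130 (x) x 210 (y) x 50 (z) mm outside, walls and floor 5 mm, 0.5 kg. Origin: centre of its underside.
- white_bottle: Bystander that stays put: white plastic bottle with a blue label, 61 mm in diameter, 150 mm high; origin at the centre of its base.
- tape: Loose bystander: standing cream roll of tape, 33 mm in diameter, 60 mm high; origin at the centre of its base.
- cartridge1: Spent test cartridge: orange bar 26 (x) x 60 (y) x 26 (z) mm with a white band and a white label on top, 60 g. Origin: centre of its underside; long axis y. It starts jammed in one of the four bores (any), long axis along it, its rear end 1 to 8 mm proud of the rear face. Two or three of the four cartridges are present.
- cartridge2: Spent test cartridge: orange bar 26 (x) x 60 (y) x 26 (z) mm with a white band and a white label on top, 60 g. Origin: centre of its underside; long axis y. It starts jammed in one of the four bores (any), long axis along it, its rear end 1 to 8 mm proud of the rear face. Two or three of the four cartridges are present.
- cartridge3: Spent test cartridge: orange bar 26 (x) x 60 (y) x 26 (z) mm with a white band and a white label on top, 60 g. Origin: centre of its underside; long axis y. It starts jammed in one of the four bores (any), long axis along it, its rear end 1 to 8 mm proud of the rear face. Two or three of the four cartridges are present.
- cartridge4: Spent test cartridge: orange bar 26 (x) x 60 (y) x 26 (z) mm with a white band and a white label on top, 60 g. Origin: centre of its underside; long axis y. It starts jammed in one of the four bores (any), long axis along it, its rear end 1 to 8 mm proud of the rear face. Two or three of the four cartridges are present.
Mind the look-alikes: they are no part of the job. There is more than one size of the rod; the job needs the smaller.

How it is judged:
By the outcome, as a careful person would: the job done as asked, in the order asked, and still so for the second after the job is handed in, with the robot touching nothing.
Of cartridge1, cartridge2, cartridge3, cartridge4 only 2 to 3 are there at a start; the rules pass over those that are not, and their reading is None.
At some moment in a run one of bin may be knocked a few centimetres aside while the robot is not near it.
Once in a run the grip may slacken for a moment while it holds something.
It also fails if it takes over 210 s, if anything falls off the work surface, if the arm or the gripper's body presses on something with over 40 N, if the wrist force passes 120 N, or if a joint passes its speed limit or range.

## Working session

There is one attempt and no reset: what is moved stays moved. The work goes in short steps, Python scripts to look and compute and a shell command to move; the robot and the scene stay as the last step left them, time stands still between calls to the robot, and variables do not carry over. Pictures are saved under pics/ and viewed, at most 14 in all, crops included, and the job is handed in when it is done.

```bash
mkdir -p pics
python3 - <<'E'
from rig import r
import cv2, numpy as np
for n in ("scene","top"):
    im=r.get_image(n); cv2.imwrite(f"pics/{n}0.png",im[:,:,::-1])
    c=r.calibration(n); print(n,c["fx"],c["fy"],c["cx"],c["cy"],np.round(c["R"],3).tolist(),np.round(c["t"],3).tolist())
    for t in ("magazine","plate","rest","rod","rod_tip","cradle","cradle_tip","bin","tape","white_bottle","cartridge1","shelf"):
        print(t,[(round(d["p"],2),np.round(d["point"]).tolist()) for d in r.mark_of(n,t)])
print(r.get_state())
E
```

```text
scene 464.68225802073056 464.68225802073056 313.89620530949725 245.63396602833873 [[0.625, -0.781, -0.018], [-0.605, -0.469, -0.644], [0.494, 0.413, -0.765]] [-0.491, 0.291, 1.05]
magazine [(0.98, [241.0, 264.0])]
plate [(0.74, [224.0, 254.0])]
rest [(0.95, [194.0, 198.0]), (0.27, [241.0, 375.0])]
rod [(0.74, [289.0, 338.0]), (0.67, [378.0, 453.0])]
rod_tip [(0.96, [373.0, 367.0]), (0.72, [262.0, 284.0])]
cradle [(0.65, [292.0, 337.0])]
cradle_tip [(0.89, [264.0, 289.0])]
bin [(0.59, [216.0, 142.0])]
tape [(0.51, [208.0, 325.0])]
white_bottle [(0.79, [244.0, 377.0])]
cartridge1 [(0.56, [250.0, 241.0]), (0.5, [238.0, 258.0]), (0.48, [213.0, 283.0])]
shelf [(0.8, [217.0, 240.0])]
top 555.6842568661065 555.6842568661065 320.472806932987 244.4288858310244 [[0.202, -0.979, 0.006], [-0.913, -0.19, -0.361], [0.355, 0.068, -0.932]] [-0.252, 0.497, 1.342]
magazine [(0.66, [256.0, 274.0]), (0.24, [226.0, 176.0])]
plate [(0.64, [244.0, 264.0]), (0.59, [192.0, 311.0])]
rest [(0.96, [225.0, 174.0])]
rod [(0.66, [311.0, 500.0]), (0.43, [208.0, 377.0])]
rod_tip [(0.63, [270.0, 317.0]), (0.62, [273.
[... 360 characters left out ...]
])]
{'time': 1.3, 'joints': array([ 1.06250324e+00,  3.06805812e-01,  1.50643571e+00,  8.00024597e-06,
        1.32834656e+00, -7.35146600e-02]), 'joint_velocities': array([ 0.00013611, -0.00111834, -0.00094076,  0.00053658,  0.0001549 ,
        0.00042716]), 'tau': array([-1.41700793e-04, -4.57487905e+01, -2.52326828e+01,  9.59292549e-06,
        1.14216375e-03,  2.53652127e-05]), 'position': array([0.24222522, 0.5214955 , 0.25028806]), 'ee_rot': array([ 2.15681961e-01,  9.76463666e-01,  3.30405028e-06, -3.06421355e-06]), 'force': array([ 0.35131474,  0.45837669, -0.41890238]), 'torque': array([ 0.00867341,  0.00939953, -0.06681741]), 'grip_force': 0.0, 'gripper_width': 0.08560640957345961}
```

View pics/scene0.png

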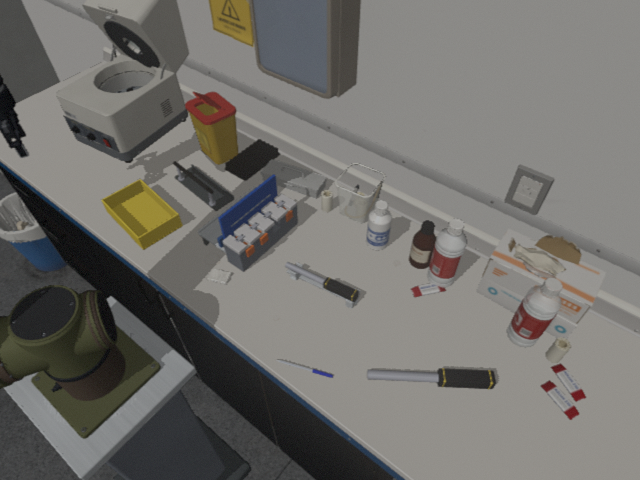

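View pics/top0.png

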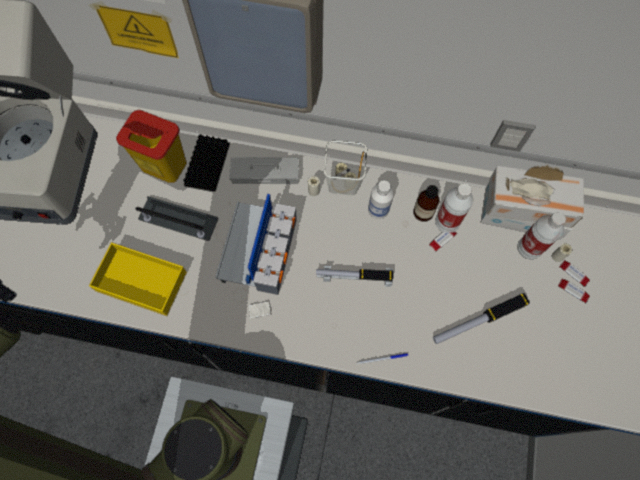

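The top view shows these things, in (col,row):
- Magazine at (270,250), with the blue plate on its left (+y) side.
- Rod in its cradle at (355,272), tip pointing left. The bigger loose rod at (482,318) is the look-alike.
- Rest at (175,218) and bin at (138,278).
- Tape at (313,185). A second tape at (563,252) is the look-alike.
- Red and white labels at (443,240) and (574,285), which could pass for cartridges.

Next I'll fit silhouettes in both views.

```bash
cat > h.py <<'E'
from rig import r
import numpy as np, cv2
from scipy.optimize import minimize
C={n:r.calibration(n) for n in ("scene","top")}
def proj(n,P):
    c=C[n]; q=np.atleast_2d(P)@np.array(c["R"]).T+np.array(c["t"])
    return np.c_[c["fx"]*q[:,0]/q[:,2]+c["cx"], c["fy"]*q[:,1]/q[:,2]+c["cy"]]
def back(n,u,v,z):
    c=C[n]; R=np.array(c["R"]); o=-R.T@np.array(c["t"]); d=R.T@np.array([(u-c["cx"])/c["fx"],(v-c["cy"])/c["fy"],1])
    return o+d*(z-o[2])/d[2]
def box(x0,x1,y0,y1,z0,z1):
    return np.array([[x,y,z] for x in(x0,x1) for y in(y0,y1) for z in(z0,z1)])/1000
M={"plate":[box(-102,102,-4,4,46,156)],
 "rod":[box(-60,30,-12,12,14,38),box(30,145,-8,8,18,34)],
 "bin":[box(-65,65,-105,105,0,50)],
 "rest":[box(-56,16,-107,107,0,8),box(-56,-50,-107,107,0,16),box(0,12,-92,92,59,71),box(0,12,-92,-84,0,65),box(0,12,84,92,0,65)],
 "magazine":[box(-112,112,-30,30,0,86),box(-112,112,30,131,40,46)],
 "tape":[box(-14,14,-14,14,0,60)],
 "cartridge1":[box(-13,13,-30,30,0,26)]}
def world(B,p,z=0):
    c,s=np.cos(p[2]),np.sin(p[2]); return B@np.array([[c,s,0],[-s,c,0],[0,0,1]])+[p[0],p[1],z]
S=4
def sil(n,name,p,z=0):
    m=np.zeros((480*S,640*S),np.uint8)
    for B in M[name]:
        h=cv2.convexHull(((proj(n,world(B,p,z))+.5)*S).astype(np.float32)); cv2.fillConvexPoly(m,np.round(h*16).astype(np.int32),1,shift=4)
    return m
def fit(name,masks,p0,z=0):
    big={n:cv2.resize(m.astype(np.float32),None,fx=S,fy=S,interpolation=cv2.INTER_LINEAR)>.5 for n,m in masks.items()}
    def cost(p):
        t=0
        for n,b in big.items():
            a=sil(n,name,p,z)>0; t+=1-(a&b).sum()/max(1,(a|b).sum())
        return t/len(big)
    p0=np.array(p0,float); sx=np.array([p0,p0+[.02,0,0],p0+[0,.02,0],p0+[0,0,.15]])
    q=minimize(cost,p0,method="Nelder-Mead",options=dict(initial_simplex=sx,xatol=2e-4,fatol=1e-4,maxfev=200))
    return q.x,q.fun
def masks(name,near=None,cams=("scene","top")):
    o={}
    for n in cams:
        L=r.regions_of(n,name)
        if near is not None:
            u=proj(n,near)[0]; L=sorted(L,key=lambda d:np.hypot((d["rect"][0]+d["rect"][2])/2-u[0],(d["rect"][1]+d["rect"][3])/2-u[1]))
        if L: o[n]=L[0]["mask"]
    return o
E
python3 - <<'E'
from h import *
ini={"plate":(264,225,.1,np.pi/2*0),"rod":(370,272,.026,1.57),"bin":(138,278,.03,0),"rest":(176,218,.02,np.pi),"magazine":(275,245,.06,0),"tape":(314,186,.03,0)}
for k in("plate","rod","bin","rest","magazine","tape"): pass
im={n:cv2.resize(r.get_image(n)[:,:,::-1],None,fx=4,fy=4,interpolation=cv2.INTER_CUBIC) for n in C}
for k,(u,v,z,a) in ini.items():
    c=back("top",u,v,z); m=masks(k,c)
    best=min((fit(k,m,[c[0],c[1],a+d]) for d in(-.2,.05,.25)),key=lambda t:t[1])
    each=[np.round(fit(k,{n:mm},best[0])[0],4).tolist() for n,mm in m.items()]
    print(k,list(m),np.round(best[0],4),round(best[1],3),each)
    for n in m:
        for src,col in((cv2.resize(m[n].astype(np.uint8),None,fx=4,fy=4),(0,255,0)),(sil(n,k,best[0]),(0,0,255))):
            cv2.drawContours(im[n],cv2.findContours(src,cv2.RETR_EXTERNAL,cv2.CHAIN_APPROX_NONE)[0],-1,col,1)
cv2.imwrite("pics/top1.png",cv2.resize(im["top"][580:1300,340:1620],(800,450),interpolation=cv2.INTER_AREA))
cv2.imwrite("pics/scene1.png",cv2.resize(im["scene"][600:1260,380:1480],(800,480),interpolation=cv2.INTER_AREA))
E
```

```text
plate ['scene', 'top'] [0.5263 0.0099 0.0042] 0.202 [[0.526, 0.01, 0.0075], [0.5261, 0.0098, 0.0041]]
rod ['scene', 'top'] [ 0.5077 -0.2868  1.7141] 0.225 [[0.5077, -0.2868, 1.7141], [0.5077, -0.2843, 1.7277]]
bin ['scene', 'top'] [ 0.3723  0.3121 -0.1342] 0.035 [[0.3735, 0.3112, -0.1363], [0.3716, 0.3115, -0.137]]
rest ['scene', 'top'] [0.5489 0.2699 3.0386] 0.064 [[0.5499, 0.2688, 3.0363], [0.5465, 0.2707, 3.037]]
magazine ['scene', 'top'] [ 0.5214 -0.0241 -0.0066] 0.272 [[0.5226, -0.0264, 0.0096], [0.5204, -0.0223, -0.0047]]
tape ['scene'] [ 0.7342 -0.0882  0.395 ] 0.084 [[0.7342, -0.0882, 0.395]]
```

View pics/top1.png

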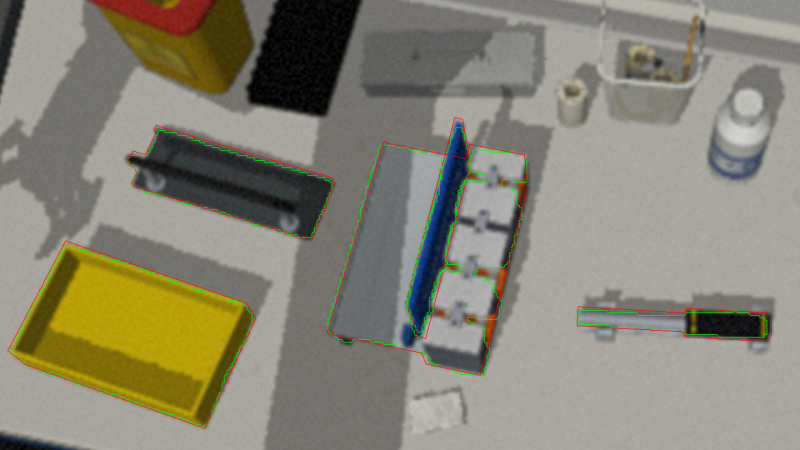

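View pics/scene1.png

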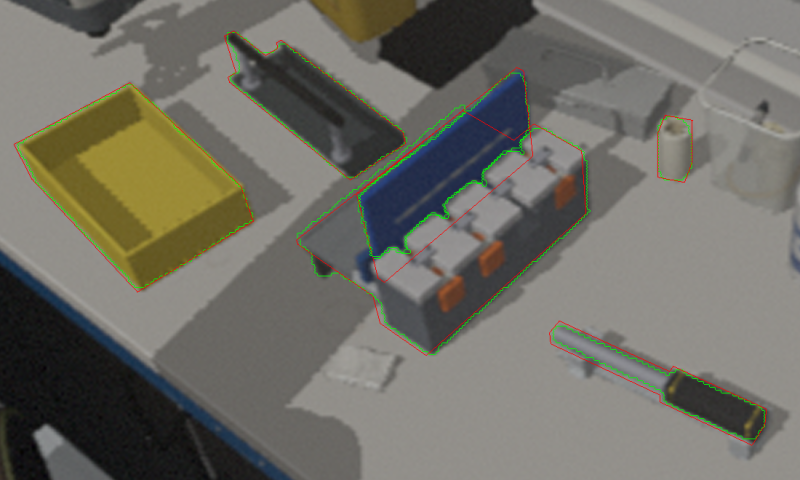

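```bash
cat >> h.py <<'E'
def rows(pts,s=None):
    """pts: (x,y,z,angle of tool y in deg or None) -> rows in tool units"""
    s=s or r.get_state(); from scipy.spatial.transform import Rotation as Ro
    R=Ro.from_quat(s["ee_rot"]).as_matrix(); a0=np.degrees(np.arctan2(R[1,1],R[0,1]))
    print("TCP",np.round(s["position"],4),"yang",round(a0,2),"t",round(s["time"],1),"w",round(s["gripper_width"],4),"gf",round(s["grip_force"],1),"F",np.round(s["force"],1))
    for x,y,z,a in pts:
        d=R.T@(np.array([x,y,z])-s["position"])/.25
        t=0 if a is None else -((a-a0+180)%360-180)/180
        print(np.round(d,3).tolist(),round(t,4))
E
python3 - <<'E'
from h import *
M["mp"]=M["magazine"]+[box(-100,104,32.25,40.25,46,156),box(-112,-95,42,52,46,80),box(95,112,42,52,46,80)]
m=masks("magazine",[.52,-.02,.05]); p=masks("plate",[.526,.01,.1])
u={n:m[n]|p[n] for n in m}
for n in C:
    for L in [r.regions_of(n,"cartridge1")]:
        for d in L: 
            c=(d["rect"][0]+d["rect"][2])/2; cc=proj(n,[.52,-.03,.06])[0]
            if abs(c-cc[0])<60 and abs((d["rect"][1]+d["rect"][3])/2-cc[1])<60: u[n]|=d["mask"]
u={n:cv2.morphologyEx(v.astype(np.uint8),cv2.MORPH_CLOSE,np.ones((7,7)))>0 for n,v in u.items()}
print(fit("mp",u,[.524,-.026,0]),[fit("mp",{n:u[n]},[.524,-.026,0]) for n in u])
for k in("white_bottle","tape"):
    for n in C: print(k,n,[(round(d["p"],2),np.round(back(n,d["point"][1],d["point"][0],0),3)) for d in r.mark_of(n,k)])
rows([(.40,.30,.25,90),(.526,.01,.25,90)])
E
```

```text
(array([ 0.5206641 , -0.02420315, -0.02148572]), np.float64(0.05415268570441678)) [(array([ 0.52152348, -0.02573506, -0.01887466]), np.float64(0.050823375109297575)), (array([ 0.52056203, -0.02326588, -0.01264067]), np.float64(0.05004663803129927))]
white_bottle scene [(0.71, array([ 0.719, -0.277,  0.   ]))]
white_bottle top [(0.86, array([ 0.712, -0.276,  0.   ]))]
tape scene [(0.48, array([ 0.734, -0.091,  0.   ]))]
tape top [(0.71, array([ 0.727, -0.08 , -0.   ])), (0.36, array([ 0.521, -0.285,  0.   ])), (0.27, array([0.367, 0.307, 0.   ]))]
TCP [0.2422 0.5215 0.2503] yang 65.08 t 2.5 w 0.0856 gf 0.0 F [0.4 0.2 0.1]
[-0.946, -0.538, 0.001] -0.1384
[-1.891, -1.377, 0.001] -0.1384
```

```bash
python3 -m crank '[[[-1,-0.3,-0.17,0,-0.046],[-1,-0.6,-0.34,0,-0.092],[-1,-0.946,-0.538,0,-0.138],[-1,-0.946,-0.538,0,-0.138],[-1,-0.946,-0.538,0,-0.138],[-1,-0.946,-0.538,0,-0.138],[-1,-0.946,-0.538,0,-0.138]]]'
python3 - <<'E'
from h import *
rows([(.46,.15,.25,90),(.524,.01,.25,90),(.524,.01,.141,90)])
E
```

```text
time: 3.38
position: [0.3998, 0.3003, 0.2503]
ee_rot: [0.001, 1.0, 0.0, -0.0]
force: [-0.2, -0.1, 0.8]
gripper_width: 0.0854
grip_force: 0.0
TCP [0.3998 0.3003 0.2503] yang 89.92 t 3.4 w 0.0854 gf 0.0 F [-0.2 -0.1  0.8]
[-0.242, -0.601, 0.001] -0.0004
[-0.499, -1.161, 0.0] -0.0004
[-0.499, -1.161, 0.436] -0.0004
```

```bash
python3 -m crank '[[[-1,-0.12,-0.25,0,0],[-1,-0.22,-0.5,0,0],[-1,-0.32,-0.75,0,0],[-1,-0.43,-1,0,0],[-1,-0.5,-1,0,0],[-1,-0.5,-1,0,0]]]'; python3 -m crank '[[[-0.5,0,-0.16,0,0],[-0.5,0,-0.16,0.1,0],[-0.5,0,-0.16,0.22,0],[-0.5,0,-0.16,0.33,0],[-0.5,0,-0.16,0.38,0],[-0.5,0,-0.16,0.38,0]]]'
python3 - <<'E'
from h import *
rows([(.524,.01,.141,90)])
for n in C:
    im=r.get_image(n); u,v=proj(n,[.524,0,.12])[0].astype(int)
    c=cv2.resize(im[v-70:v+70,u-90:u+90,::-1],None,fx=2.2,fy=4,interpolation=cv2.INTER_CUBIC) if 0 else cv2.resize(im[v-70:v+70,u-65:u+65,::-1],(400,430),interpolation=cv2.INTER_CUBIC)
    globals()[n]=c
cv2.imwrite("pics/g1.png",np.hstack([scene,top]))
E
```

```text
time: 4.12
position: [0.5267, 0.0494, 0.2502]
ee_rot: [0.001, 1.0, 0.0, 0.001]
force: [-0.1, 0.7, -0.1]
gripper_width: 0.0854
grip_force: 0.0
time: 4.88
position: [0.5239, 0.011, 0.1547]
ee_rot: [-0.0, 1.0, 0.0, -0.001]
force: [0.3, 0.1, 1.0]
gripper_width: 0.0641
grip_force: 0.0
TCP [0.5239 0.011  0.1547] yang 90.03 t 4.9 w 0.0641 gf 0.0 F [0.3 0.1 1. ]
[-0.001, -0.004, 0.055] 0.0002
```

View pics/g1.png

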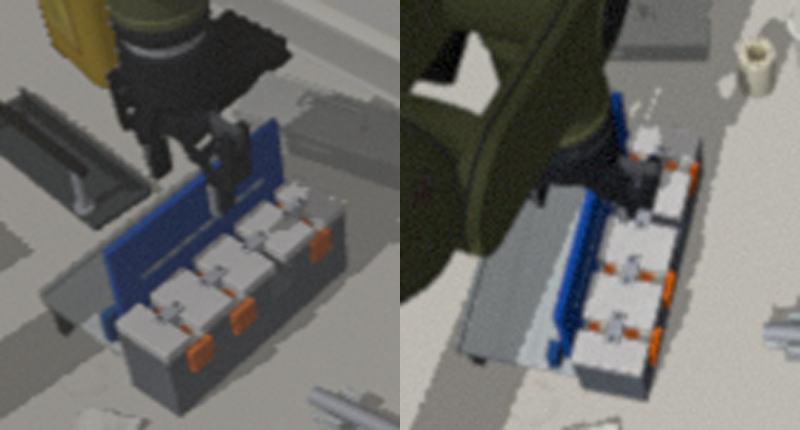

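The fingers straddle the blue plate near its middle in both views. Lowering and gripping.

```bash
python3 -m crank '[[[-0.5,0,-0.004,0.055,0],[0,0,-0.004,0.06,0],[1,0,-0.004,0.06,0],[1,0,-0.004,0.06,0],[1,0,-0.004,0.06,0],[1,0,-0.004,0.06,0],[1,0,-0.004,0.06,0],[1,0,-0.004,0.06,0]]]'; python3 -m crank '[[[1,0,0,0,0],[1,0,0,-0.05,0],[1,0,0,-0.15,0],[1,0,0,-0.25,0],[1,0,0,-0.35,0],[1,0,0,-0.45,0],[1,0,0,-0.5,0],[1,0,0,-0.5,0]]]'
```

```text
time: 5.98
position: [0.525, 0.0085, 0.1406]
ee_rot: [0.001, 1.0, -0.0, 0.0]
force: [0.4, -2.5, 2.5]
gripper_width: 0.0074
grip_force: 59.4
time: 6.98
position: [0.525, 0.009, 0.266]
ee_rot: [0.001, 1.0, 0.0, 0.001]
force: [-0.3, -0.7, -2.6]
gripper_width: 0.0071
grip_force: 58.7
```

Run:
```python
from h import *
print(back("scene",222,164,0),back("scene",195,120,0),back("top",160,182,0))
rows([(.50,.15,.266,40),(.50,.2672,.266,-5.9),(.5748,.2672,.266,-5.9)]);print(r.get_state()["joints"])
```

```text
[0.6855727  0.30373261 0.        ] [7.97091367e-01 5.58193846e-01 1.11022302e-16] [ 6.68246492e-01  3.52898984e-01 -2.22044605e-16]
TCP [0.525 0.009 0.266] yang 89.94 t 7.0 w 0.0071 gf 58.7 F [-0.3 -0.7 -2.6]
[0.1, 0.564, -0.0] 0.2774
[0.101, 1.033, 0.0] 0.5324
[-0.198, 1.033, 0.001] 0.5324
[-6.36409529e-02  2.24125763e-01  1.58466274e+00  3.98020633e-04
  1.33133620e+00 -1.63340825e+00]
```

```bash
python3 -m crank '[[[1,0.05,0.15,0,0.04],[1,0.1,0.3,0,0.09],[1,0.1,0.45,0,0.14],[1,0.1,0.6,0,0.2],[1,0.1,0.7,0,0.26],[1,0.1,0.8,0,0.32],[1,0.1,0.9,0,0.37],[1,0.1,1,0,0.42]]]'
python3 - <<'E'
from h import *
rows([(.5748,.2672,.266,-5.9),(.5748,.2672,.12,-5.9)])
E
```

```text
time: 7.98
position: [0.499, 0.2593, 0.2635]
ee_rot: [0.615, 0.788, -0.001, -0.001]
force: [0.8, 0.1, -2.0]
gripper_width: 0.0071
grip_force: 59.2
TCP [0.499  0.2593 0.2635] yang 14.04 t 8.0 w 0.0071 gf 59.2 F [ 0.8  0.1 -2. ]
[-0.043, 0.302, -0.011] 0.1108
[-0.043, 0.304, 0.573] 0.1108
```

```bash
python3 -m crank '[[[1,0,0,0,0.055],[1,0,0,0,0.111],[1,-0.02,0.15,0,0.111],[1,-0.043,0.3,0,0.111],[1,-0.043,0.302,0.15,0.111],[1,-0.043,0.302,0.35,0.111],[1,-0.043,0.302,0.54,0.111],[1,-0.043,0.302,0.54,0.111]]]'
python3 - <<'E'
from h import *
rows([(.5748,.2672,.12,-5.9),(.5748,.2672,.1026,-5.9)])
for n in C:
    im=r.get_image(n); u,v=proj(n,[.56,.27,.08])[0].astype(int)
    globals()[n]=cv2.resize(im[v-60:v+60,u-55:u+55,::-1],(400,436),interpolation=cv2.INTER_CUBIC)
cv2.imwrite("pics/g2.png",np.hstack([scene,top]))
E
```

```text
time: 8.98
position: [0.5712, 0.2653, 0.1246]
ee_rot: [0.741, 0.671, -0.006, -0.002]
force: [-1.0, 0.5, -2.5]
gripper_width: 0.0069
grip_force: 59.6
TCP [0.5712 0.2653 0.1246] yang -5.66 t 9.0 w 0.0069 gf 59.6 F [-1.   0.5 -2.5]
[0.009, 0.014, 0.018] 0.0013
[0.01, 0.015, 0.088] 0.0013
```

View pics/g2.png

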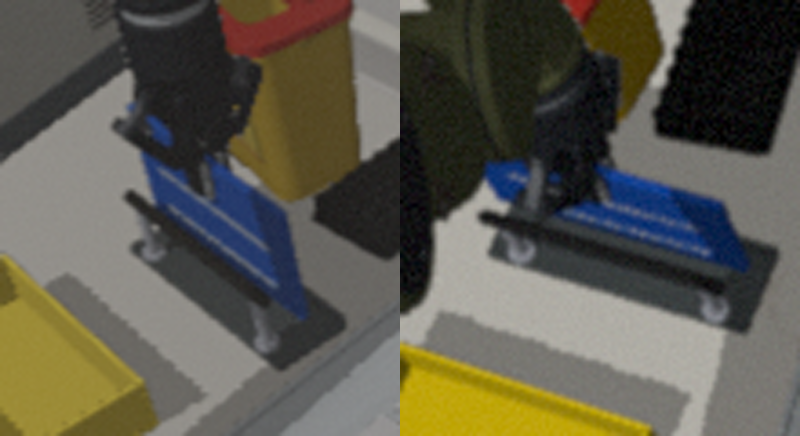

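The plate hangs in front of the bar, over the base. Lowering it.

```bash
python3 -m crank '[[[1,0,0,0.02,0],[1,0,0,0.04,0],[1,0,0,0.06,0],[1,0,0,0.075,0],[1,0,0,0.075,0],[1,0,0,0.075,0]]]'
python3 - <<'E'
from h import *
rows([(.5748,.2672,.1026,-5.9)])
E
```

```text
time: 9.82
position: [0.5759, 0.2671, 0.1116]
ee_rot: [0.741, 0.671, 0.0, 0.0]
force: [-0.2, 0.0, -2.5]
gripper_width: 0.0078
grip_force: 62.5
TCP [0.5759 0.2671 0.1116] yang -5.66 t 9.8 w 0.0078 gf 62.5 F [-0.2  0.  -2.5]
[0.0, -0.005, 0.036] 0.0013
```

```bash
python3 -m crank '[[[1,0,0,0.012,0],[1,0,0,0.024,0],[1,0,0,0.032,0],[1,0,0,0.032,0],[1,0,0,0.032,0]]]'; python3 -m crank '[[[1,0,0,0.006,0],[1,0,0,0.006,0]]]'
```

```text
time: 10.45
position: [0.5759, 0.2671, 0.1036]
ee_rot: [0.741, 0.671, 0.0, 0.0]
force: [0.0, -0.1, -2.9]
gripper_width: 0.0068
grip_force: 62.5
time: 10.7
position: [0.5761, 0.2672, 0.1026]
ee_rot: [0.741, 0.671, 0.0, 0.0]
force: [-0.0, -0.4, 1.3]
gripper_width: 0.0071
grip_force: 63.2
```

```bash
python3 -m crank '[[[0.7,0,0,0,0],[0.4,0,0,0,0],[0.3,0,0,0,0],[0.3,0,-0.03,0,0],[0.3,0,-0.06,0,0],[0.3,0,-0.09,0,0],[0.3,0,-0.12,0,0],[0.3,0,-0.15,0,0]]]';  python3 - <<'E'
from h import *
rows([])
for n in C:
    im=r.get_image(n); u,v=proj(n,[.56,.27,.08])[0].astype(int)
    globals()[n]=cv2.resize(im[v-60:v+60,u-55:u+55,::-1],(400,436),interpolation=cv2.INTER_CUBIC)
cv2.imwrite("pics/g3.png",np.hstack([scene,top]))
E
```

```text
time: 11.7
position: [0.5379, 0.2708, 0.1021]
ee_rot: [0.741, 0.671, 0.0, -0.0]
force: [-1.4, -0.6, -0.4]
gripper_width: 0.0299
grip_force: 0.0
TCP [0.5379 0.2708 0.1021] yang -5.64 t 11.7 w 0.0299 gf 0.0 F [-1.4 -0.6 -0.4]
```

View pics/g3.png

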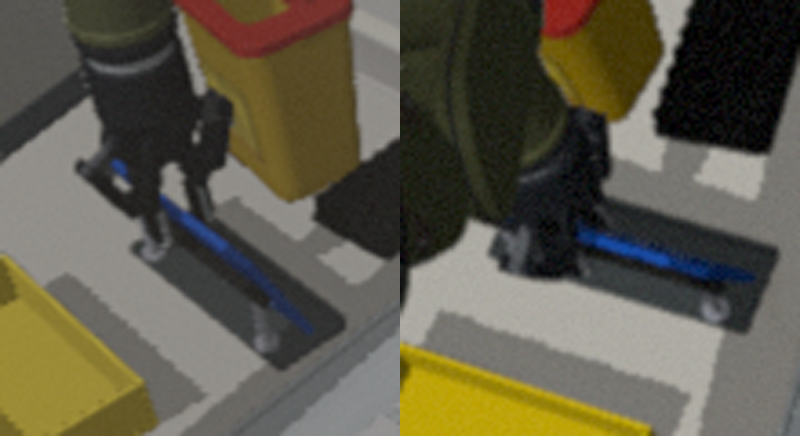

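```bash
python3 -m crank '[[[0,0,0,0,0],[-0.3,0,0,0,0],[-0.3,0,0,0,0],[-0.3,0,0,-0.05,0],[-0.3,0,0,-0.15,0],[-0.3,0,0,-0.3,0],[-0.3,0,0,-0.5,0],[-0.3,0,0,-0.6,0]]]';  python3 -m crank '[[[-0.3,0,-0.2,0,0],[-0.3,0,-0.4,0,0],[-0.3,0.2,-0.4,0,0],[-0.3,0.4,-0.4,0,0],[-0.3,0.6,-0.4,0,0],[-0.3,0.8,-0.4,0,0],[-0.3,1,-0.4,0,0],[-0.3,1,-0.4,0,0]]]'
python3 - <<'E'
from h import *
m=masks("plate",[.55,.27,.06])
M["pl"]=[world(np.array(box(-102,102,-4,4,0,110)),[0,0,0])]
def lean(t,off):  # plate leaning in rest frame; back-lower edge x=off, tilt t, toward +x
    B=box(-8,0,-102,102,0,110); c,s=np.cos(t),np.sin(t)
    return np.c_[c*B[:,0]+s*B[:,2]+off, B[:,1], -s*B[:,0]+c*B[:,2]+.008]
rest=[.5489,.2699,3.0386]
for off in(-.044,-.038,-.03,-.024,-.018):
    t=np.arctan2(-off,.057)*.97; M["q"]=[lean(t,off)]
    print(off,round(np.degrees(t)),[round((lambda a,b:(a&b).sum()/(a|b).sum())(sil(n,"q",rest)>0,cv2.resize(m[n].astype(np.uint8),None,fx=4,fy=4)>0),3) for n in m])
rows([])
E
```

```text
time: 12.8
position: [0.5398, 0.2712, 0.2563]
ee_rot: [0.741, 0.671, 0.003, 0.001]
force: [-0.1, 0.5, -0.3]
gripper_width: 0.0556
grip_force: 0.0
time: 13.8
position: [0.4635, 0.533, 0.252]
ee_rot: [0.74, 0.673, 0.001, -0.001]
force: [0.1, -0.1, -0.4]
gripper_width: 0.0552
grip_force: 0.0
-0.044 37 [np.float64(0.166)]
-0.038 33 [np.float64(0.197)]
-0.03 27 [np.float64(0.278)]
-0.024 22 [np.float64(0.366)]
-0.018 17 [np.float64(0.381)]
TCP [0.4633 0.5294 0.2521] yang -5.6 t 13.9 w 0.0553 gf 0.0 F [ 0.5 -0.6 -0.2]
```

Run:
```python
from h import *
for n in C:
    im=r.get_image(n); u,v=proj(n,[.55,.24,.05])[0].astype(int)
    globals()[n]=cv2.resize(im[v-60:v+60,u-55:u+55,::-1],(400,436),interpolation=cv2.INTER_CUBIC)
cv2.imwrite("pics/g4.png",np.hstack([scene,top]))
rows([(.45,.3,.25,0),(.45,.06,.25,4)])
```

```text
TCP [0.4635 0.5282 0.2524] yang -5.68 t 14.0 w 0.0555 gf 0.0 F [0.4 0.6 1. ]
[-0.914, 0.037, 0.01] -0.0316
[-1.869, 0.132, 0.011] -0.0538
```

View pics/g4.png

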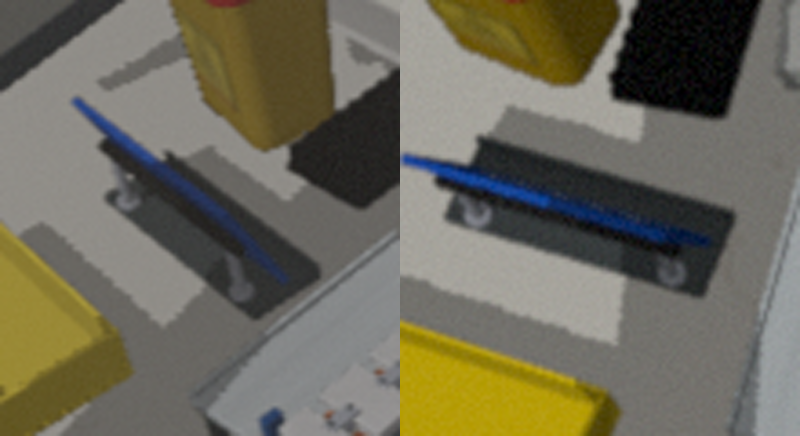

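Run:
```python
from h import *
m=masks("plate",[.55,.27,.06]); big={n:cv2.resize(a.astype(np.uint8),None,fx=4,fy=4)>0 for n,a in m.items()}
def lean(t,off,dy):
    B=box(-8,0,-102,102,0,110); c,s=np.cos(t),np.sin(t)
    return np.c_[c*B[:,0]+s*B[:,2]+off, B[:,1]+dy, -s*B[:,0]+c*B[:,2]+.008]
def cost(p):
    M["q"]=[lean(p[0],p[1]/10,p[2]/10)]; q=[.5489,.2699,3.0386+p[3]]
    return np.mean([1-(lambda a,b:(a&b).sum()/(a|b).sum())(sil(n,"q",q)>0,b) for n,b in big.items()])
p0=np.array([.35,-.24,0,0])
print(list(m),[(lambda o:(np.round(o.x,3),round(o.fun,3)))(minimize(cost,p0+[0,0,d,0],method="Nelder-Mead",options=dict(initial_simplex=np.vstack([p0,p0+np.diag([.1,.1,.1,.1])])+[0,0,d,0]))) for d in(-.15,0,.15)])
```

```text
['scene'] [(array([ 0.427, -0.292, -0.131, -0.009]), np.float64(0.197)), (array([ 0.429, -0.289, -0.012, -0.017]), np.float64(0.209)), (array([ 0.423, -0.282, -0.1  , -0.015]), np.float64(0.195))]
```

The plate leans on the bar at about 24 degrees and stands on the base. Now the rod: I'll use the small one in the cradle at top (355,272). Its silhouette fits the 205 mm model.

```bash
python3 -m crank '[[[-0.3,-0.25,0,0,0],[-0.3,-0.5,0,0,0],[-0.3,-0.75,0,0,0],[-0.3,-1,0,0,-0.05],[-0.3,-1,0,0,-0.077],[-0.3,-1,0,0,-0.077]]]' | tail -1;python3 -m crank '[[[-0.3,-0.25,0,0,0],[-0.3,-0.5,0,0,0],[-0.3,-0.75,0,0,0],[-0.3,-1,0,0,0],[-0.3,-1,0,0,0]]]' | tail -1
python3 - <<'E'
from h import *
rows([(.505,-.2,.25,8.2),(.5077,-.2868,.2,8.2),(.5077,-.2868,.06,8.2)])
E
```

```text
grip_force: 0.0
grip_force: 0.0
TCP [0.4758 0.0294 0.2524] yang 7.76 t 15.5 w 0.0554 gf 0.0 F [ 0.2  0.2 -0.3]
[-0.925, -0.008, 0.011] -0.0025
[-1.27, -0.044, 0.211] -0.0025
[-1.269, -0.045, 0.771] -0.0025
```

```bash
python3 -m crank '[[[-0.3,-0.25,0,0,-0.002],[-0.3,-0.5,0,0,-0.002],[-0.3,-0.75,-0.02,0,-0.002],[-0.3,-1,-0.045,0.1,-0.002],[-0.3,-1,-0.045,0.2,-0.002],[-0.3,-1,-0.045,0.2,-0.002]]]' | tail -1; python3 -m crank '[[[-0.3,-0.15,0,0.1,0],[-0.3,-0.27,0,0.3,0],[-0.3,-0.27,0,0.5,0],[-0.3,-0.27,0,0.57,0],[-0.3,-0.27,0,0.57,0],[-0.3,-0.27,0,0.57,0]]]'
python3 - <<'E'
from h import *
rows([(.5077,-.2868,.028,8.2)])
m=masks("rod",[.5,-.25,.026]);print([(n,np.round(fit("rod",{n:a},[.508,-.287,1.71])[0],4)) for n,a in m.items()])
for n in C:
    im=r.get_image(n); u,v=proj(n,[.5,-.27,.04])[0].astype(int)
    globals()[n]=cv2.resize(im[v-60:v+60,u-55:u+55,::-1],(400,436),interpolation=cv2.INTER_CUBIC)
cv2.imwrite("pics/g5.png",np.hstack([scene,top]))
E
```

```text
grip_force: 0.0
time: 16.98
position: [0.511, -0.2822, 0.0612]
ee_rot: [0.652, 0.758, 0.0, 0.001]
force: [-0.1, -0.6, -0.7]
gripper_width: 0.0556
grip_force: 0.0
TCP [ 0.511  -0.2822  0.0612] yang 8.64 t 17.0 w 0.0556 gf 0.0 F [-0.1 -0.6 -0.7]
[-0.016, -0.016, 0.133] 0.0025
[('scene', array([ 0.5075, -0.2873,  1.7019])), ('top', array([ 0.5067, -0.2839,  1.7424]))]
```

View pics/g5.png

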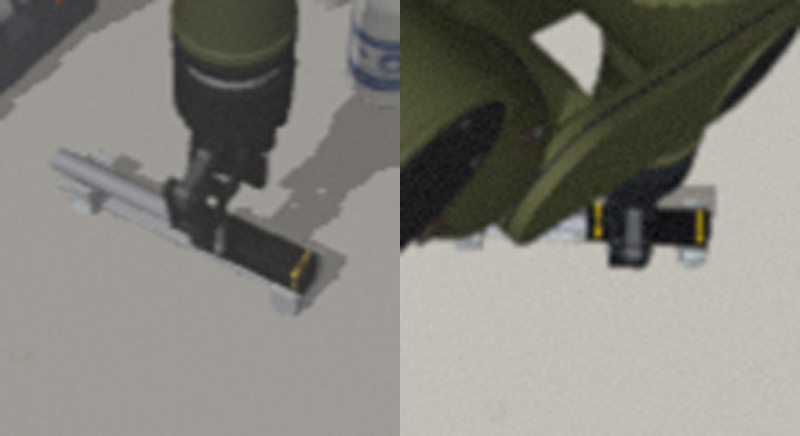

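The fingers straddle the handle about a third of the way back from the front band, which is the grip origin.

```bash
python3 -m crank '[[[-0.3,-0.014,-0.014,0.06,0.002],[-0.3,-0.014,-0.014,0.132,0.002],[-0.3,-0.014,-0.014,0.132,0.002],[1,-0.014,-0.014,0.132,0.002],[1,-0.014,-0.014,0.132,0.002],[1,-0.014,-0.014,0.132,0.002],[1,-0.014,-0.014,0.132,0.002],[1,-0.014,-0.014,0.132,0.002]]]'
python3 - <<'E'
from h import *
s=r.get_state(); rows([(s["position"][0],s["position"][1],.12,None),(.599,-.24,.12,-.6)])
E
```

```text
time: 18.18
position: [0.5068, -0.287, 0.0271]
ee_rot: [0.655, 0.756, 0.0, 0.001]
force: [-0.2, -0.8, 3.8]
gripper_width: 0.0236
grip_force: 59.2
TCP [ 0.5068 -0.287   0.0271] yang 8.21 t 18.2 w 0.0236 gf 59.2 F [-0.2 -0.8  3.8]
[-0.0, 0.0, -0.372] 0
[0.133, 0.392, -0.371] 0.049
```

```bash
python3 -m crank '[[[1,0,0,-0.06,0],[1,0,0,-0.2,0],[1,0,0,-0.36,0],[1,0.05,0.15,-0.37,0.02],[1,0.12,0.3,-0.37,0.049],[1,0.12,0.392,-0.37,0.049],[1,0.12,0.392,-0.37,0.049],[1,0.12,0.392,-0.37,0.049]]]'
python3 - <<'E'
from h import *
rows([(.599,-.235,.0606,-.6)])
# rod fit at the held height
s=r.get_state(); z=s["position"][2]-.0271
m=masks("rod",[.599,-.2,.12]);print([(n,np.round(fit("rod",{n:a},[.599,-.243,1.56],z)[0],4),) for n,a in m.items()])
E
```

```text
time: 19.18
position: [0.5978, -0.2427, 0.1189]
ee_rot: [0.711, 0.703, -0.001, -0.001]
force: [-0.4, -0.9, -1.7]
gripper_width: 0.0231
grip_force: 59.1
TCP [ 0.5978 -0.2427  0.1189] yang -0.6 t 19.2 w 0.0231 gf 59.1 F [-0.4 -0.9 -1.7]
[0.031, 0.005, 0.233] -0.0
[('scene', array([ 0.599, -0.243,  1.56 ])), ('top', array([ 0.599, -0.243,  1.56 ]))]
```

```bash
python3 -m crank '[[[1,0.03,0.003,0.1,0],[1,0.03,0.003,0.2,0],[1,0.03,0.003,0.233,0],[1,0.03,0.003,0.233,0],[1,0.03,0.003,0.233,0]]]'
python3 - <<'E'
from h import *
rows([])
for n in C:
    im=r.get_image(n); u,v=proj(n,[.55,-.1,.06])[0].astype(int)
    c=cv2.resize(im[v-60:v+60,u-55:u+55,::-1],(400,436),interpolation=cv2.INTER_CUBIC)
    for k in(-78,-26,26,78):
        a=proj(n,world(np.array([[k/1000,-.03,.0595]]),[.521,-.0245,-.012]))[0]; q=((a-[u-55,v-60])*3.636).astype(int); cv2.circle(c,tuple(q.tolist()),3,(0,255,0),-1)
    globals()[n]=c
cv2.imwrite("pics/g6.png",np.hstack([scene,top]))
E
```

```text
time: 19.9
position: [0.6005, -0.2361, 0.0618]
ee_rot: [0.711, 0.703, 0.0, 0.001]
force: [-0.5, -0.3, -1.7]
gripper_width: 0.0231
grip_force: 59.2
TCP [ 0.6005 -0.2361  0.0618] yang -0.63 t 19.9 w 0.0231 gf 59.2 F [-0.5 -0.3 -1.7]
```

View pics/g6.png

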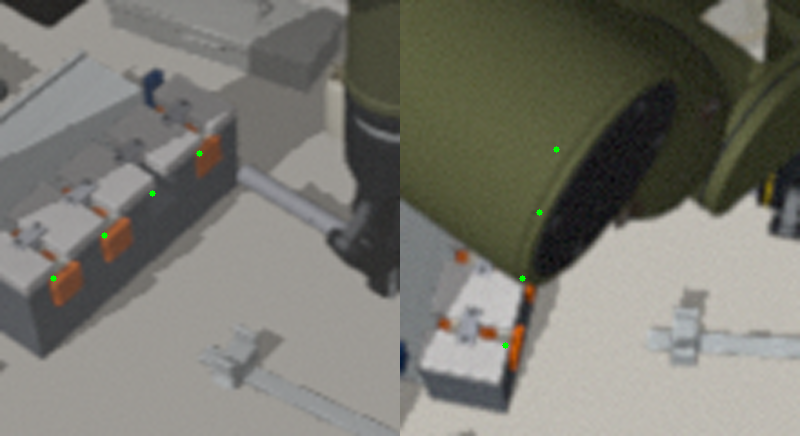

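Run:
```python
from h import *
s=r.get_state(); p=s["position"]; a=np.radians(-.63+90)
tip=p+[.145*np.cos(a),.145*np.sin(a),-.0011]
im=r.get_image("scene"); u,v=proj("scene",[.55,-.1,.06])[0].astype(int)
print("tip pred crop",(proj("scene",tip)[0]-[u-55,v-60])*3.636)
h=cv2.cvtColor(im,cv2.COLOR_RGB2HSV); m=((h[...,0]<16)&(h[...,1]>140)&(h[...,2]>60)).astype(np.uint8)
k,_,st,ce=cv2.connectedComponentsWithStats(m)
for i in range(1,k):
    if st[i,4]>15: print(st[i],np.round(ce[i],1),np.round(back("scene",*ce[i],.059),4))
print([(round(d["p"],2),(np.array(d["point"][::-1])-[u-55,v-60])*3.636) for d in r.mark_of("scene","rod_tip")])
```

```text
tip pred crop [238.25596679 170.79597714]
[186  93  44  32 716] [206.5 109.1] [0.8149 0.5001 0.059 ]
[286 211   6  10  36] [288.8 215.1] [ 0.6031 -0.0589  0.059 ]
[260 233   8  12  50] [263.4 238.2] [ 0.4979 -0.0608  0.059 ]
[246 245   8  12  51] [249.4 250.3] [ 0.4452 -0.0604  0.059 ]
[440 260   7  15  25] [442.7 266.5] [ 0.7025 -0.4774  0.059 ]
[516 315  34  23 299] [533.5 326.1] [ 0.6771 -0.7188  0.059 ]
[545 383   8   8  29] [548.3 386.1] [ 0.5599 -0.7967  0.059 ]
[(0.93, array([490.86  , 729.7452])), (0.71, array([240.7032, 158.8932]))]
```

Run:
```python
from h import *
s=r.get_state(); p=s["position"]; a=np.radians(-.63+90); d=np.array([np.cos(a),np.sin(a),0])
L=r.regions_of("scene","rod"); print([(round(x["p"],2),x["rect"]) for x in L])
g=cv2.cvtColor(r.get_image("scene"),cv2.COLOR_RGB2GRAY)
for t in(.06,.08,.1,.12,.135,.142,.146,.15):
    q=proj("scene",p+t*d-[0,0,.0011])[0]; q2=proj("scene",p+(t+.01)*d-[0,0,.0011])[0]
    n=(q2-q)/np.linalg.norm(q2-q); n=np.array([-n[1],n[0]]); k=np.arange(-7,8)
    xy=(q+k[:,None]*n).astype(np.float32)
    print(t,np.round(q,1),np.round(n,2),cv2.remap(g,xy[:,0][None],xy[:,1][None],cv2.INTER_LINEAR)[0].tolist())
```

```text
[(0.88, [362.8, 366.4, 495.0, 386.5]), (0.8, [298.3, 218.8, 359.7, 261.3])]
0.06 [321.8 234.6] [ 0.51 -0.86] [153, 154, 153, 152, 133, 126, 136, 146, 143, 130, 109, 110, 113, 115, 131]
0.08 [316.  231.1] [ 0.51 -0.86] [153, 153, 154, 152, 139, 120, 129, 146, 142, 129, 113, 108, 111, 113, 133]
0.1 [310.2 227.6] [ 0.51 -0.86] [153, 152, 153, 153, 140, 128, 135, 144, 142, 129, 121, 141, 153, 154, 153]
0.12 [304.5 224.2] [ 0.51 -0.86] [153, 153, 152, 152, 142, 123, 135, 143, 141, 130, 127, 144, 151, 145, 139]
0.135 [300.2 221.7] [ 0.51 -0.86] [131, 137, 129, 118, 111, 117, 134, 143, 143, 130, 110, 110, 112, 113, 112]
0.142 [298.3 220.5] [ 0.51 -0.86] [105, 101, 94, 82, 81, 109, 130, 140, 140, 130, 112, 113, 113, 113, 113]
0.146 [297.1 219.9] [ 0.51 -0.86] [77, 70, 66, 63, 65, 77, 98, 108, 111, 114, 112, 114, 113, 113, 113]
0.15 [296.  219.2] [ 0.51 -0.86] [65, 65, 63, 65, 64, 65, 66, 66, 76, 87, 97, 109, 112, 112, 113]
```

The rod band matches the prediction to within half a pixel, so it isn't drooping. Pushing bore +78 now.

```bash
python3 -m crank '[[[1,0.06,0,0.003,0],[1,0.12,0,0.003,0],[1,0.17,0,0.003,0],[1,0.21,0,0.003,0],[1,0.25,0,0.003,0],[1,0.28,0,0.003,0]]]'; python3 -m crank '[[[1,0.03,0,0,0],[1,0.06,0,0,0],[1,0.09,0,0,0],[1,0.12,0,0,0],[1,0.15,0,0,0],[1,0.18,0,0,0],[1,0.185,0,0,0],[1,0.185,0,0,0]]]'
```

```text
time: 20.95
position: [0.6005, -0.1641, 0.0601]
ee_rot: [0.711, 0.703, 0.0, -0.0]
force: [-0.3, -0.6, -1.7]
gripper_width: 0.0231
grip_force: 59.1
time: 21.95
position: [0.6011, -0.1191, 0.06]
ee_rot: [0.711, 0.703, -0.0, -0.0]
force: [0.5, -1.1, -2.2]
gripper_width: 0.0231
grip_force: 59.1
```

```bash
cat > oc.py <<'E'
from h import *
def oranges(z=.059):
  for n in C:
    im=r.get_image(n); h=cv2.cvtColor(im,cv2.COLOR_RGB2HSV); m=((h[...,0]<16)&(h[...,1]>140)&(h[...,2]>60)).astype(np.uint8)
    k,_,st,ce=cv2.connectedComponentsWithStats(m)
    for i in range(1,k):
        w=back(n,*ce[i],z)
        if st[i,4]>8 and .35<w[0]<.7 and -.15<w[1]<.45: print(n,st[i].tolist(),np.round(w,4))
E
python3 - <<'E'
from oc import *
oranges(); rows([])
E
```

```text
scene [249, 189, 14, 15, 68] [0.5981 0.0659 0.059 ]
scene [262, 197, 7, 9, 23] [0.6048 0.0328 0.059 ]
scene [260, 233, 8, 12, 51] [ 0.4976 -0.0608  0.059 ]
scene [246, 245, 8, 12, 57] [ 0.4454 -0.061   0.059 ]
top [283, 252, 5, 12, 31] [ 0.4959 -0.0596  0.059 ]
top [279, 270, 4, 13, 34] [ 0.4443 -0.0596  0.059 ]
TCP [ 0.6011 -0.1193  0.06  ] yang -0.62 t 22.1 w 0.0232 gf 59.1 F [-0.7  0.9 -2.2]
```

```bash
python3 -m crank '[[[1,-0.15,0,0,0],[1,-0.35,0,0,0],[1,-0.44,0,0,0],[1,-0.44,0,0,0],[1,-0.44,-0.2,0,0],[1,-0.44,-0.4,0,0],[1,-0.44,-0.418,0,0],[1,-0.44,-0.418,0,0]]]'
python3 - <<'E'
from h import *
rows([(.4965,-.2303,.0603,-.6)])
s=r.get_state(); p=s["position"]; a=np.radians(-.6+90); d=np.array([np.cos(a),np.sin(a),0])
g=cv2.cvtColor(r.get_image("scene"),cv2.COLOR_RGB2GRAY)
for t in(.08,.12,.135,.142,.146,.15):
    q=proj("scene",p+t*d-[0,0,.0011])[0]; q2=proj("scene",p+(t+.01)*d-[0,0,.0011])[0]
    n=(q2-q)/np.linalg.norm(q2-q); n=np.array([-n[1],n[0]]); k=np.arange(-7,8)
    xy=(q+k[:,None]*n).astype(np.float32)
    print(t,np.round(q,1),cv2.remap(g,xy[:,0][None],xy[:,1][None],cv2.INTER_LINEAR)[0].tolist())
E
```

```text
time: 23.05
position: [0.4956, -0.2273, 0.0604]
ee_rot: [0.711, 0.703, 0.0, 0.0]
force: [0.2, -0.2, -1.8]
gripper_width: 0.0227
grip_force: 59.7
TCP [ 0.4956 -0.2273  0.0604] yang -0.61 t 23.1 w 0.0227 gf 59.7 F [ 0.2 -0.2 -1.8]
[-0.012, 0.004, 0.0] -0.0001
0.08 [287.9 254.1] [150, 150, 151, 148, 136, 127, 139, 145, 140, 126, 107, 102, 111, 110, 110]
0.12 [276.3 246.6] [135, 129, 124, 116, 119, 124, 134, 141, 139, 126, 106, 105, 110, 110, 111]
0.135 [272.1 243.9] [98, 94, 90, 82, 88, 108, 127, 141, 140, 128, 101, 71, 61, 61, 63]
0.142 [270.1 242.6] [65, 65, 63, 64, 76, 108, 131, 141, 139, 126, 94, 69, 63, 63, 62]
0.146 [269.  241.9] [65, 65, 64, 62, 67, 81, 103, 118, 107, 95, 75, 63, 62, 65, 63]
0.15 [267.8 241.2] [66, 65, 64, 64, 64, 63, 67, 67, 67, 64, 62, 63, 62, 61, 63]
```

```bash
python3 -m crank '[[[1,0.06,0.004,0,0],[1,0.12,0.004,0,0],[1,0.17,0.004,0,0],[1,0.21,0.004,0,0],[1,0.245,0.004,0,0],[1,0.245,0.004,0,0]]]'; python3 -m crank '[[[1,0.03,0,0,0],[1,0.06,0,0,0],[1,0.09,0,0,0],[1,0.12,0,0,0],[1,0.15,0,0,0],[1,0.18,0,0,0],[1,0.188,0,0,0],[1,0.188,0,0,0]]]';python3 - <<'E'
from oc import *
oranges(); rows([])
E
```

```text
time: 23.85
position: [0.497, -0.1651, 0.0599]
ee_rot: [0.71, 0.704, 0.0, -0.001]
force: [-1.1, 0.1, -1.1]
gripper_width: 0.0231
grip_force: 59.6
time: 24.85
position: [0.4977, -0.1197, 0.0601]
ee_rot: [0.711, 0.703, 0.0, -0.0]
force: [-0.1, 0.6, -1.4]
gripper_width: 0.0231
grip_force: 59.6
scene [249, 189, 10, 15, 56] [0.5954 0.0686 0.059 ]
scene [223, 210, 14, 15, 68] [0.493  0.0656 0.059 ]
scene [236, 218, 7, 9, 26] [0.4992 0.0325 0.059 ]
scene [246, 245, 8, 12, 61] [ 0.4456 -0.0608  0.059 ]
top [279, 270, 4, 13, 35] [ 0.4448 -0.0594  0.059 ]
TCP [ 0.4977 -0.12    0.0601] yang -0.62 t 24.9 w 0.0228 gf 59.6 F [ 0.3  0.3 -3.2]
```

```bash
python3 -m crank '[[[1,-0.15,0,0,0],[1,-0.35,0,0,0],[1,-0.435,0,0,0],[1,-0.435,0,0,0],[1,-0.435,-0.1,0,0],[1,-0.435,-0.21,0,0],[1,-0.435,-0.21,0,0]]]'|grep pos; python3 -m crank '[[[1,0.06,0,0,0],[1,0.12,0,0,0],[1,0.17,0,0,0],[1,0.21,0,0,0],[1,0.245,0,0,0],[1,0.245,0,0,0]]]'; python3 -m crank '[[[1,0.03,0,0,0],[1,0.06,0,0,0],[1,0.09,0,0,0],[1,0.12,0,0,0],[1,0.15,0,0,0],[1,0.18,0,0,0],[1,0.19,0,0,0],[1,0.19,0,0,0]]]';python3 - <<'E'
from oc import *
oranges(); rows([])
E
```

```text
position: [0.4406, -0.2255, 0.0596]
time: 26.58
position: [0.4445, -0.1651, 0.06]
ee_rot: [0.71, 0.704, 0.0, -0.001]
force: [0.9, 0.5, -2.8]
gripper_width: 0.0232
grip_force: 59.7
time: 27.58
position: [0.4451, -0.1191, 0.0601]
ee_rot: [0.711, 0.703, -0.0, -0.0]
force: [-0.4, -0.9, -0.4]
gripper_width: 0.0232
grip_force: 59.7
scene [223, 210, 14, 15, 71] [0.4934 0.0658 0.059 ]
scene [236, 219, 7, 9, 37] [0.4987 0.0304 0.059 ]
scene [208, 221, 15, 15, 69] [0.4412 0.0663 0.059 ]
scene [222, 230, 7, 6, 19] [0.4506 0.0346 0.059 ]
top [241, 207, 5, 10, 28] [0.6022 0.0831 0.059 ]
TCP [ 0.4452 -0.1194  0.0601] yang -0.61 t 27.7 w 0.0234 gf 59.7 F [ 0.8 -0.7 -1.4]
```

```bash
python3 -m crank '[[[1,-0.15,0,0,0],[1,-0.35,0,0,0],[1,-0.45,0,0,0],[1,-0.45,0,-0.1,0],[1,-0.45,0,-0.25,0],[1,-0.45,0,-0.25,0]]]'|grep pos
python3 - <<'E'
from h import *
rows([(.5068,-.287,.12,8.2),(.5068,-.287,.045,8.2)])
E
```

```text
position: [0.4458, -0.2335, 0.125]
TCP [ 0.4458 -0.2335  0.125 ] yang -0.66 t 28.4 w 0.0232 gf 59.8 F [-0.5 -0.1 -2.2]
[-0.211, 0.246, 0.022] -0.0492
[-0.21, 0.245, 0.322] -0.0492
```

```bash
python3 -m crank '[[[1,-0.1,0.12,0,-0.025],[1,-0.211,0.246,0,-0.049],[1,-0.211,0.246,0,-0.049],[1,-0.211,0.246,0.15,-0.049],[1,-0.211,0.246,0.28,-0.049],[1,-0.211,0.246,0.28,-0.049],[1,-0.211,0.246,0.28,-0.049]]]'
python3 - <<'E'
from h import *
rows([(.5068,-.287,.0275,8.2)])
s=r.get_state(); p=s["position"]; a=np.radians(8.2+90); d=np.array([np.cos(a),np.sin(a),0])
g=cv2.cvtColor(r.get_image("scene"),cv2.COLOR_RGB2GRAY)
for t in(.04,.06,.08,.12,.142,.146,.15):
    q=proj("scene",p+t*d-[0,0,.0011])[0]; q2=proj("scene",p+(t+.01)*d-[0,0,.0011])[0]
    n=(q2-q)/np.linalg.norm(q2-q); n=np.array([-n[1],n[0]]); k=np.arange(-7,8)
    xy=(q+k[:,None]*n).astype(np.float32)
    print(t,np.round(q,1),cv2.remap(g,xy[:,0][None],xy[:,1][None],cv2.INTER_LINEAR)[0].tolist())
E
```

```text
time: 29.3
position: [0.5047, -0.285, 0.0527]
ee_rot: [0.655, 0.756, -0.0, -0.0]
force: [-0.1, 0.4, -1.9]
gripper_width: 0.0234
grip_force: 59.6
TCP [ 0.5047 -0.285   0.0527] yang 8.2 t 29.3 w 0.0234 gf 59.6 F [-0.1  0.4 -1.9]
[-0.009, 0.007, 0.101] 0.0
0.04 [318.6 274.2] [128, 84, 63, 60, 62, 60, 88, 130, 139, 129, 109, 106, 114, 103, 83]
0.06 [311.7 271. ] [145, 147, 154, 154, 143, 134, 145, 151, 146, 132, 112, 109, 114, 114, 117]
0.08 [304.9 267.9] [138, 122, 115, 114, 111, 126, 144, 150, 147, 134, 110, 109, 114, 115, 130]
0.12 [291.4 261.7] [154, 155, 155, 152, 134, 126, 138, 149, 148, 134, 124, 146, 153, 153, 154]
0.142 [284.2 258.3] [155, 155, 154, 154, 144, 138, 143, 151, 149, 140, 136, 145, 155, 154, 152]
0.146 [282.9 257.7] [155, 155, 155, 154, 154, 154, 152, 154, 153, 152, 153, 154, 155, 154, 155]
0.15 [281.5 257.1] [154, 155, 155, 155, 155, 154, 155, 154, 155, 155, 155, 154, 154, 155, 155]
```

```bash
python3 -m crank '[[[1,-0.008,0.006,0.03,0],[1,-0.008,0.006,0.06,0],[1,-0.008,0.006,0.085,0],[1,-0.008,0.006,0.1,0],[1,-0.008,0.006,0.1,0],[1,-0.008,0.006,0.1,0]]]'
```

```text
time: 30.1
position: [0.5067, -0.287, 0.0275]
ee_rot: [0.655, 0.756, 0.0, 0.0]
force: [-0.5, -0.3, -2.5]
gripper_width: 0.0229
grip_force: 59.9
```

```bash
python3 -m crank '[[[1,0,0,0.003,0],[1,0,0,0.003,0],[0.3,0,0,0.003,0],[-0.3,0,0,0.003,0],[-0.3,0,0,0.003,0],[-0.3,0,0,0.003,0],[-0.3,0,0,-0.1,0],[-0.3,0,0,-0.35,0]]]'; python3 -m crank '[[[-0.3,0,0,-0.25,0],[-0.3,0,-0.1,-0.45,0],[-0.3,0,-0.2,-0.45,0],[-0.3,0,-0.2,-0.45,0]]]' | grep pos
python3 - <<'E'
from h import *
m=masks("rod",[.5,-.25,.026]);print([(n,np.round(fit("rod",{n:a},[.508,-.287,1.71])[0],4)) for n,a in m.items()])
from oc import *
oranges(.059)
B=masks("bin",[.372,.312,.03]);print("bin",list(B),fit("bin",B,[.3723,.3121,-.134]))
T=r.mark_of("scene","tape");print([np.round(back("scene",d["point"][1],d["point"][0],0),3) for d in T])
M["mg"]=M["magazine"]
for n in C: print([(round(d["p"],2),np.round(d["rect"]).tolist()) for d in r.regions_of(n,"cartridge1")],proj(n,[.52,.05,.06]))
rows([])
E
```

```text
time: 31.1
position: [0.5045, -0.2856, 0.1129]
ee_rot: [0.655, 0.756, -0.001, -0.004]
force: [1.6, 0.4, 0.2]
gripper_width: 0.0554
grip_force: 0.0
position: [0.4558, -0.294, 0.2284]
[('scene', array([ 0.5209, -0.2797,  1.716 ])), ('top', array([ 0.4757, -0.2602,  1.7762]))]
scene [249, 189, 15, 15, 70] [0.5985 0.0657 0.059 ]
scene [262, 197, 7, 9, 36] [0.6045 0.0304 0.059 ]
scene [222, 210, 15, 15, 70] [0.4933 0.0664 0.059 ]
scene [236, 219, 7, 9, 37] [0.4987 0.0304 0.059 ]
scene [208, 221, 15, 15, 65] [0.4413 0.0666 0.059 ]
scene [222, 230, 7, 8, 32] [0.4495 0.0312 0.059 ]
top [241, 207, 16, 13, 102] [0.5983 0.0655 0.059 ]
top [259, 211, 4, 10, 27] [0.5995 0.0312 0.059 ]
bin ['scene', 'top'] (array([ 0.34633761,  0.33176094, -0.12550955]), np.float64(0.4507302044933089))
[array([ 0.347,  0.335, -0.   ]), array([ 0.711, -0.274,  0.   ])]
[(0.78, [250.0, 189.0, 270.0, 207.0]), (0.71, [206.0, 221.0, 232.0, 236.0]), (0.56, [225.0, 214.0, 242.0, 228.0])] [[239.24139681 214.60222852]]
[(0.82, [237.0, 206.0, 259.0, 221.0])] [[246.64437052 241.12748558]]
TCP [ 0.4575 -0.2939  0.227 ] yang 8.24 t 32.0 w 0.0555 gf 0.0 F [-0.4  0.1 -0.4]
```

Run:
```python
from h import *
a=cv2.resize(r.get_image("scene")[150:330,80:400,::-1],(800,450),interpolation=cv2.INTER_CUBIC)
cv2.imwrite("pics/g7.png",a)
```

```text
(no output)
```

View pics/g7.png

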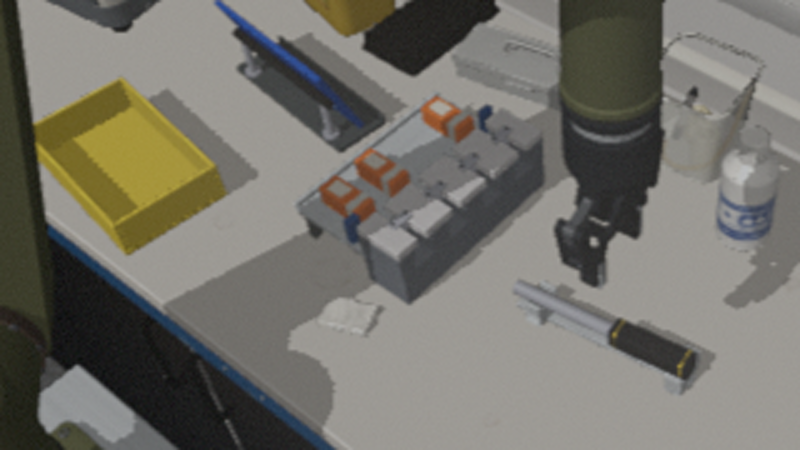

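The rod lies back in its cradle at (605,325), the plate leans on the rest, and three cartridges stand on the shelf at (447,118), (382,172) and (347,200). Picking starts with the nearest.

```bash
python3 -m crank '[[[-0.3,0.25,0,0,0.02],[-0.2,0.5,0,0,0.05],[-0.1,0.75,0,0,0.05],[0,1,0,0,0.05],[0.1,1,0,0,0.05],[0.1,1,0,0,0.05]]]'|grep pos
python3 - <<'E'
from h import *
B=masks("bin",[.372,.312,.03],("scene",));print("bin",fit("bin",B,[.3723,.3121,-.134]))
R=masks("rod",[.5,-.25,.026]);print("rod",[(n,fit("rod",{n:m},[.507,-.287,1.71])) for n,m in R.items()])
rows([(.4445,.058,.12,-.7),(.4445,.058,.069,-.7)])
E
```

```text
position: [0.422, -0.0467, 0.2278]
bin (array([ 0.34675644,  0.33148885, -0.13555669]), np.float64(0.02932856070665668))
rod [('scene', (array([ 0.50792507, -0.28837062,  1.71645392]), np.float64(0.1528296466532606))), ('top', (array([ 0.50630519, -0.29708612,  1.809233  ]), np.float64(0.8104553119730186)))]
TCP [ 0.4221 -0.048   0.2276] yang -0.9 t 33.0 w 0.0386 gf 0.0 F [-0.3 -0.7 -1. ]
[0.426, 0.083, 0.43] -0.0011
[0.426, 0.083, 0.634] -0.0011
```

The bin has been knocked to (0.347, 0.3315), and the rod pose matches its original. Going down on cartridge -78.

```bash
python3 -m crank '[[[0.1,0.2,0.04,0.1,0],[0.1,0.426,0.085,0.2,0],[0.1,0.426,0.085,0.4,0],[0.1,0.426,0.085,0.43,0],[0.1,0.426,0.085,0.43,0]]]'|grep pos
python3 - <<'E'
from oc import *
oranges(.072); rows([(.4445,.058,.069,-.7)])
E
```

```text
position: [0.4444, 0.0583, 0.12]
scene [249, 189, 14, 15, 69] [0.5892 0.0554 0.072 ]
scene [262, 197, 7, 9, 34] [0.5955 0.0204 0.072 ]
scene [223, 215, 14, 10, 60] [0.4843 0.0519 0.072 ]
scene [236, 218, 7, 10, 39] [0.4916 0.0207 0.072 ]
scene [209, 226, 14, 10, 61] [0.4333 0.0528 0.072 ]
scene [222, 230, 8, 7, 32] [0.4431 0.0215 0.072 ]
top [241, 207, 16, 13, 99] [0.5923 0.063  0.072 ]
top [259, 211, 4, 10, 26] [0.5945 0.0285 0.072 ]
top [240, 244, 7, 12, 49] [0.4904 0.05   0.072 ]
top [250, 246, 4, 11, 34] [0.491  0.0279 0.072 ]
top [235, 263, 7, 11, 46] [0.4387 0.0498 0.072 ]
top [245, 264, 4, 11, 31] [0.4399 0.0283 0.072 ]
TCP [0.4456 0.0585 0.1213] yang -0.92 t 33.7 w 0.0382 gf 0.0 F [-0.4 -0.1  0.4]
[-0.002, -0.005, 0.209] -0.0012
```

```bash
python3 -m crank '[[[0.1,-0.002,-0.007,0.1,0],[0.1,-0.002,-0.007,0.208,0],[0.1,-0.002,-0.007,0.208,0],[1,-0.002,-0.007,0.208,0],[1,-0.002,-0.007,0.208,0],[1,-0.002,-0.007,0.208,0],[1,-0.002,-0.007,0.208,0]]]'; python3 -m crank '[[[1,0,0,-0.06,0],[1,0,0,-0.2,0],[1,0,0,-0.4,0],[1,0,0,-0.56,0],[1,0,0,-0.56,0]]]'
python3 - <<'E'
from h import *
b=np.array([.3468,.3315]); a=-.136; e=np.array([-np.sin(a),np.cos(a)])
for k in(-.058,0,.058): print(b+k*e)
rows([(.40,.2,.2,40),(*(b+.058*e),.2,82.2),(*(b+.058*e),.033,82.2)])
E
```

```text
time: 34.6
position: [0.4438, 0.0589, 0.0695]
ee_rot: [0.712, 0.702, 0.001, 0.001]
force: [-0.1, -1.3, 8.0]
gripper_width: 0.0249
grip_force: 60.1
time: 35.22
position: [0.445, 0.0592, 0.2118]
ee_rot: [0.712, 0.702, 0.003, 0.003]
force: [0.3, 0.8, -1.0]
gripper_width: 0.0251
grip_force: 59.1
[0.33893629 0.27403556]
[0.3468 0.3315]
[0.35466371 0.38896444]
TCP [0.445  0.0592 0.2118] yang -0.78 t 35.2 w 0.0251 gf 59.1 F [ 0.3  0.8 -1. ]
[0.561, -0.188, 0.046] -0.2266
[1.314, -0.38, 0.045] -0.461
[1.313, -0.386, 0.713] -0.461
```

```bash
python3 -m crank '[[[1,0.2,-0.06,0,-0.05],[1,0.4,-0.12,0,-0.1],[1,0.6,-0.18,0,-0.16],[1,0.8,-0.24,0,-0.22],[1,0.95,-0.28,0,-0.28],[1,0.95,-0.28,0,-0.34],[1,0.95,-0.28,0,-0.4],[1,0.95,-0.28,0,-0.461]]]'
python3 - <<'E'
from h import *
rows([(.3547,.389,.2,82.2),(.3547,.389,.033,82.2)])
E
```

```text
time: 36.22
position: [0.3746, 0.2972, 0.2067]
ee_rot: [0.069, 0.998, -0.001, -0.001]
force: [0.0, 0.1, -0.4]
gripper_width: 0.025
grip_force: 59.1
TCP [0.3746 0.2972 0.2067] yang 82.07 t 36.2 w 0.025 gf 59.1 F [ 0.   0.1 -0.4]
[0.129, 0.353, 0.027] -0.0007
[0.128, 0.354, 0.695] -0.0007
```

```bash
python3 -m crank '[[[1,0.07,0.18,0,0],[1,0.129,0.354,0.05,0],[1,0.129,0.354,0.25,0],[1,0.129,0.354,0.45,0],[1,0.129,0.354,0.6,0],[1,0.129,0.354,0.68,0],[1,0.129,0.354,0.68,0],[1,0.129,0.354,0.68,0]]]'; python3 -m crank '[[[0.8,0,0,0,0],[0.6,0,0,0,0],[0.2,0,0,0,0],[0.1,0,0,0,0],[0.1,0,0,-0.2,0],[0.1,0,0,-0.45,0],[0.1,0,0,-0.65,0],[0.1,0,0,-0.65,0]]]';  python3 - <<'E'
from oc import *
oranges(.02); rows([(.4,.25,.2,45),(.50,.058,.2,-.7)])
E
```

```text
time: 37.22
position: [0.3567, 0.3898, 0.0382]
ee_rot: [0.073, 0.997, 0.0, -0.0]
force: [0.9, 0.2, 0.3]
gripper_width: 0.0245
grip_force: 59.3
time: 38.22
position: [0.359, 0.392, 0.2054]
ee_rot: [0.073, 0.997, 0.004, 0.004]
force: [-0.0, 1.1, -0.8]
gripper_width: 0.0384
grip_force: 0.0
scene [249, 191, 15, 13, 70] [0.6247 0.0961 0.02  ]
scene [127, 195, 7, 10, 12] [0.3899 0.3832 0.02  ]
scene [262, 197, 7, 9, 36] [0.6323 0.0612 0.02  ]
scene [111, 198, 18, 16, 133] [0.3524 0.385  0.02  ]
scene [223, 210, 15, 15, 72] [0.5164 0.0967 0.02  ]
scene [236, 218, 7, 10, 37] [0.5221 0.0608 0.02  ]
top [241, 207, 16, 13, 102] [0.6148 0.074  0.02  ]
top [259, 210, 5, 11, 30] [0.6169 0.0387 0.02  ]
top [231, 242, 16, 14, 105] [0.5062 0.0731 0.02  ]
top [250, 246, 4, 11, 32] [0.5083 0.038  0.02  ]
top [109, 266, 10, 6, 15] [0.3872 0.3874 0.02  ]
top [100, 271, 16, 18, 120] [0.3519 0.3894 0.02  ]
TCP [0.3565 0.3896 0.2009] yang 81.67 t 38.3 w 0.0383 gf 0.0 F [-0.8  0.2 -1. ]
[-0.253, -0.527, 0.003] 0.2037
[-0.76, -1.229, 0.003] 0.4576
```

```bash
python3 -m crank '[[[0.1,-0.13,-0.2,0,0.06],[0.1,-0.26,-0.4,0,0.12],[0.1,-0.4,-0.6,0,0.18],[0.1,-0.55,-0.8,0,0.24],[0.1,-0.7,-1,0,0.3],[0.1,-0.75,-1,0,0.36],[0.1,-0.75,-1,0,0.42],[0.1,-0.75,-1,0,0.458]]]'|grep pos
python3 - <<'E'
from h import *
rows([(.496,.058,.12,-.7),(.496,.058,.072,-.7)])
E
```

```text
position: [0.5045, 0.1144, 0.1979]
TCP [0.5045 0.1144 0.1979] yang -1.11 t 39.3 w 0.0384 gf 0.0 F [ 0.1  0.3 -0.6]
[-0.226, -0.028, 0.312] -0.0023
[-0.226, -0.027, 0.504] -0.0023
```

```bash
python3 -m crank '[[[0.1,-0.12,-0.015,0,-0.002],[0.1,-0.226,-0.028,0.1,-0.002],[0.1,-0.226,-0.028,0.25,-0.002],[0.1,-0.226,-0.028,0.31,-0.002],[0.1,-0.226,-0.028,0.31,-0.002],[0.1,-0.226,-0.028,0.31,-0.002]]]'|grep pos
python3 - <<'E'
from h import *
rows([(.496,.058,.072,-.7)])
E
```

```text
position: [0.4978, 0.0588, 0.1225]
TCP [0.4978 0.0588 0.1225] yang -0.41 t 40.1 w 0.0385 gf 0.0 F [-0.2  0.8 -0.1]
[-0.003, -0.007, 0.202] 0.0016
```

```bash
python3 -m crank '[[[0.1,-0.003,-0.006,0.1,0],[0.1,-0.003,-0.006,0.202,0],[0.1,-0.003,-0.006,0.202,0],[1,-0.003,-0.006,0.202,0],[1,-0.003,-0.006,0.202,0],[1,-0.003,-0.006,0.202,0],[1,-0.003,-0.006,0.202,0]]]'; python3 -m crank '[[[1,0,0,-0.06,0],[1,0,0,-0.2,0],[1,0,0,-0.4,0],[1,0,0,-0.53,0],[1,0,0,-0.53,0]]]'
python3 - <<'E'
from h import *
rows([(.3468,.3315,.2,82.2)])
E
```

```text
time: 40.95
position: [0.4975, 0.0581, 0.0735]
ee_rot: [0.71, 0.705, 0.001, 0.001]
force: [-0.5, 0.0, 6.6]
gripper_width: 0.0241
grip_force: 60.4
time: 41.58
position: [0.4986, 0.0581, 0.2079]
ee_rot: [0.71, 0.705, 0.002, 0.002]
force: [0.4, 0.4, -1.3]
gripper_width: 0.0243
grip_force: 59.6
TCP [0.4986 0.0581 0.2079] yang -0.41 t 41.6 w 0.0243 gf 59.6 F [ 0.4  0.4 -1.3]
[1.089, -0.615, 0.028] -0.459
```

```bash
python3 -m crank '[[[1,0.2,-0.1,0,-0.05],[1,0.4,-0.2,0,-0.1],[1,0.6,-0.3,0,-0.16],[1,0.8,-0.42,0,-0.22],[1,0.95,-0.5,0,-0.28],[1,1,-0.58,0,-0.34],[1,1,-0.615,0,-0.4],[1,1,-0.615,0,-0.459]]]'|grep -E "pos|wid"
python3 - <<'E'
from h import *
rows([(.3468,.3315,.2,82.2),(.3468,.3315,.038,82.2)])
E
```

```text
position: [0.3426, 0.3086, 0.2034]
gripper_width: 0.0246
TCP [0.3426 0.3086 0.2034] yang 82.49 t 42.6 w 0.0246 gf 59.6 F [ 0.1 -0.1 -0.5]
[-0.005, 0.093, 0.013] 0.0016
[-0.007, 0.095, 0.661] 0.0016
```

```bash
python3 -m crank '[[[1,-0.005,0.09,0.1,0],[1,-0.005,0.09,0.25,0],[1,-0.005,0.09,0.45,0],[1,-0.005,0.09,0.58,0],[1,-0.005,0.09,0.64,0],[1,-0.005,0.09,0.65,0],[1,-0.005,0.09,0.65,0]]]'; python3 -m crank '[[[0.8,0,0,0,0],[0.6,0,0,0,0],[0.2,0,0,0,0],[0.1,0,0,0,0],[0.1,0,0,-0.2,0],[0.1,0,0,-0.45,0],[0.1,0,0,-0.65,0],[0.1,0,0,-0.65,0]]]';  python3 - <<'E'
from oc import *
oranges(.02); rows([(.6,.058,.2,-.7)])
E
```

```text
time: 43.45
position: [0.3488, 0.331, 0.0422]
ee_rot: [0.069, 0.998, -0.0, -0.0]
force: [1.1, 0.6, -0.7]
gripper_width: 0.0248
grip_force: 59.6
time: 44.45
position: [0.3515, 0.3333, 0.2095]
ee_rot: [0.069, 0.998, 0.004, 0.004]
force: [-0.6, -0.5, -0.5]
gripper_width: 0.0384
grip_force: 0.0
scene [249, 191, 14, 13, 65] [0.6237 0.0964 0.02  ]
scene [127, 195, 7, 10, 13] [0.3894 0.382  0.02  ]
scene [262, 197, 7, 9, 37] [0.6321 0.061  0.02  ]
scene [111, 198, 18, 16, 132] [0.3526 0.3849 0.02  ]
scene [138, 206, 6, 9, 11] [0.3818 0.3232 0.02  ]
top [241, 207, 16, 13, 104] [0.6145 0.0744 0.02  ]
top [259, 210, 5, 11, 29] [0.6167 0.0389 0.02  ]
top [99, 271, 17, 19, 124] [0.3514 0.3898 0.02  ]
top [129, 273, 10, 6, 15] [0.3798 0.3282 0.02  ]
TCP [0.3489 0.3312 0.2054] yang 82.04 t 44.5 w 0.039 gf 0.0 F [-0.4  0.5 -1.1]
[-1.146, -0.943, 0.022] 0.4597
```

```bash
python3 -m crank '[[[0.1,-0.15,-0.15,0,0.06],[0.1,-0.3,-0.28,0,0.12],[0.1,-0.45,-0.4,0,0.18],[0.1,-0.6,-0.55,0,0.24],[0.1,-0.75,-0.7,0,0.3],[0.1,-0.9,-0.85,0,0.36],[0.1,-1,-0.94,0,0.42],[0.1,-1,-0.94,0,0.459]]]'|grep pos
python3 - <<'E'
from h import *
rows([(.601,.058,.12,-.7)])
E
```

```text
position: [0.5647, 0.0614, 0.2022]
TCP [0.5647 0.0614 0.2022] yang -1.04 t 45.5 w 0.0383 gf 0.0 F [-0.1  0.8  0. ]
[-0.011, 0.147, 0.328] -0.0019
```

```bash
python3 -m crank '[[[0.1,-0.01,0.1,0,0],[0.1,-0.01,0.143,0.1,0],[0.1,-0.01,0.143,0.25,0],[0.1,-0.01,0.143,0.32,0],[0.1,-0.01,0.143,0.32,0],[0.1,-0.01,0.143,0.32,0]]]'|grep pos
python3 - <<'E'
from h import *
rows([(.601,.058,.072,-.7)])
E
```

```text
position: [0.5996, 0.0611, 0.1244]
TCP [0.5996 0.0611 0.1244] yang -0.58 t 46.3 w 0.0386 gf 0.0 F [ 0.7 -0.1 -0.2]
[-0.012, 0.006, 0.21] 0.0007
```

```bash
python3 -m crank '[[[0.1,-0.01,0.005,0.1,0],[0.1,-0.01,0.005,0.208,0],[0.1,-0.01,0.005,0.208,0],[1,-0.01,0.005,0.208,0],[1,-0.01,0.005,0.208,0],[1,-0.01,0.005,0.208,0],[1,-0.01,0.005,0.208,0]]]'; python3 -m crank '[[[1,0,0,-0.06,0],[1,0,0,-0.2,0],[1,0,0,-0.4,0],[1,0,0,-0.53,0],[1,0,0,-0.53,0]]]'
python3 - <<'E'
from h import *
rows([(.3389,.274,.2,82.2)])
E
```

```text
time: 47.18
position: [0.6019, 0.0586, 0.0743]
ee_rot: [0.711, 0.704, 0.001, 0.001]
force: [-0.5, 0.6, 5.8]
gripper_width: 0.0246
grip_force: 61.8
time: 47.8
position: [0.6032, 0.0586, 0.2094]
ee_rot: [0.711, 0.704, 0.003, 0.003]
force: [0.7, -0.4, -0.6]
gripper_width: 0.0245
grip_force: 61.0
TCP [0.6032 0.0586 0.2094] yang -0.57 t 47.8 w 0.0245 gf 61.0 F [ 0.7 -0.4 -0.6]
[0.851, -1.066, 0.03] -0.4599
```

```bash
python3 -m crank '[[[1,0.1,-0.18,0,-0.05],[1,0.2,-0.36,0,-0.1],[1,0.35,-0.54,0,-0.16],[1,0.5,-0.7,0,-0.22],[1,0.65,-0.85,0,-0.28],[1,0.8,-0.95,0,-0.34],[1,0.85,-1,0,-0.4],[1,0.85,-1,0,-0.46]]]'|grep -E "pos|wid"
python3 - <<'E'
from h import *
rows([(.3389,.274,.2,82.2),(.3389,.274,.041,82.2)])
E
```

```text
position: [0.3509, 0.2739, 0.2043]
gripper_width: 0.0245
TCP [0.3509 0.2739 0.2043] yang 82.39 t 48.8 w 0.0245 gf 61.0 F [ 0.3 -0.5 -0.3]
[0.048, -0.006, 0.018] 0.0011
[0.046, -0.005, 0.654] 0.0011
```

```bash
python3 -m crank '[[[1,0.03,-0.005,0.1,0],[1,0.03,-0.005,0.25,0],[1,0.03,-0.005,0.45,0],[1,0.03,-0.005,0.58,0],[1,0.03,-0.005,0.635,0],[1,0.03,-0.005,0.64,0],[1,0.03,-0.005,0.64,0]]]'; python3 -m crank '[[[0.8,0,0,0,0],[0.6,0,0,0,0],[0.2,0,0,0,0],[0.1,0,0,0,0],[0.1,0,0,-0.2,0],[0.1,0,0,-0.45,0],[0.1,0,0,-0.7,0],[0.1,0,0,-0.8,0]]]'; python3 -m crank '[[[0.1,0,-0.25,0,0],[0.1,-0.1,-0.5,0,0],[0.1,-0.2,-0.75,0,0],[0.1,-0.3,-1,0,0],[0.1,-0.3,-1,0,0],[0.1,-0.3,-1,0,0]]]' | grep pos;  python3 - <<'E'
from oc import *
oranges(.02)
a=cv2.resize(r.get_image("scene")[150:330,80:400,::-1],(800,450),interpolation=cv2.INTER_CUBIC)
cv2.imwrite("pics/g8.png",a)
T=r.mark_of("scene","tape");print([np.round(back("scene",d["point"][1],d["point"][0],0),3) for d in T])
E
```

```text
time: 49.68
position: [0.3454, 0.2732, 0.0455]
ee_rot: [0.071, 0.997, -0.0, -0.0]
force: [-0.3, 0.7, -0.2]
gripper_width: 0.0245
grip_force: 60.9
time: 50.68
position: [0.3471, 0.2744, 0.2497]
ee_rot: [0.071, 0.997, 0.002, 0.003]
force: [-0.4, 0.5, -0.9]
gripper_width: 0.0387
grip_force: 0.0
position: [0.3844, 0.0149, 0.2455]
scene [127, 195, 7, 10, 12] [0.3899 0.3832 0.02  ]
scene [110, 198, 19, 16, 134] [0.3523 0.3852 0.02  ]
scene [138, 206, 6, 9, 11] [0.3818 0.3232 0.02  ]
top [103, 271, 8, 6, 21] [0.3686 0.3999 0.02  ]
[array([ 0.731, -0.09 ,  0.   ])]
```

View pics/g8.png

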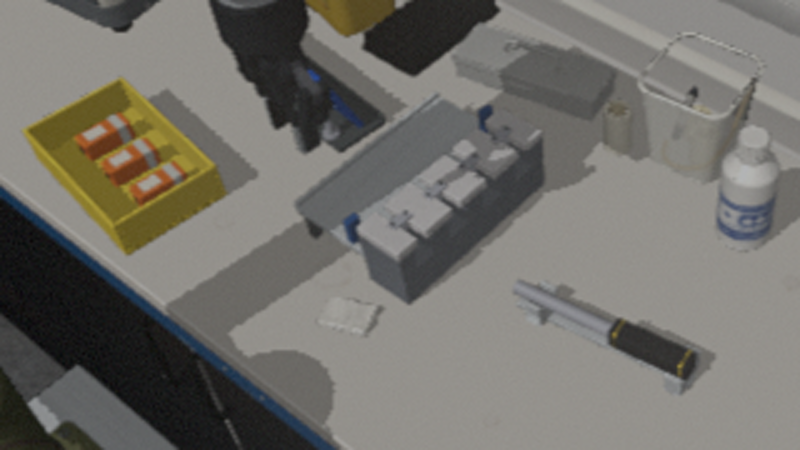

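All three cartridges lie in the bin at (105-160,130-180), the rod is in its cradle at (605,325) and the tape stands at (617,127). The gripper hides the plate, so I'll move aside for one last look.

```bash
python3 -m crank '[[[0.1,0,-0.25,0,0],[0.1,0,-0.5,0,0],[0.1,0,-0.7,0,0],[0.1,0,-0.7,0,0],[0.1,0,-0.7,0,0]]]' | grep pos;  python3 - <<'E'
from h import *
a=[]
for n in C:
    im=r.get_image(n); u,v=proj(n,[.5,.29,.05])[0].astype(int)
    a.append(cv2.resize(im[max(0,v-60):v+60,max(0,u-65):u+45,::-1],(400,436),interpolation=cv2.INTER_CUBIC))
cv2.imwrite("pics/g9.png",np.hstack(a)); rows([])
E
```

```text
position: [0.3598, -0.1565, 0.2453]
TCP [ 0.3599 -0.1561  0.2454] yang 82.04 t 52.4 w 0.0382 gf 0.0 F [ 1.3 -0.5 -1. ]
```

View pics/g9.png

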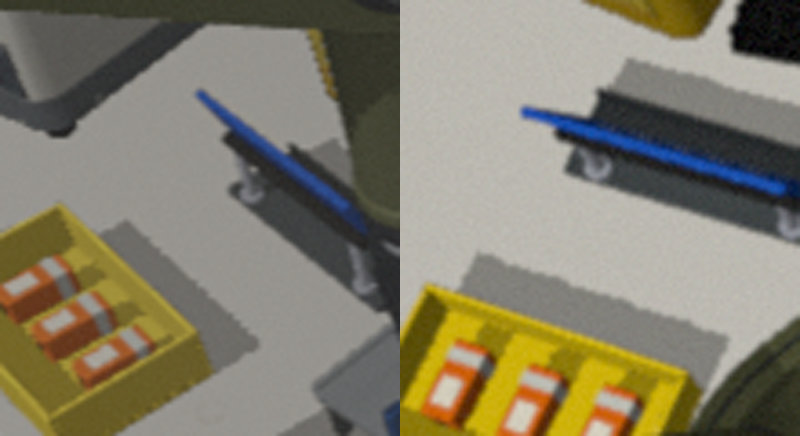

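```bash
python3 -c "
from rig import r
print(r.close_job())"
```

```text
the job is handed in; nothing more can be done
None
```

The job is handed in at about 52 s: the plate leans on the rest's bar (set about 1 cm off-centre), all three cartridges found were pushed out and are now in the bin, the rod is back in its cradle, and the tape roll is still standing; no verdict came back.

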